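Break the stuck neck plug free and open the sample dewar

ROBOT

A 7-joint arm with a two-finger parallel gripper is mounted at the origin on the work surface. World frame = base frame: x ahead of the robot, y to its left, z up, the work surface at z = 0. Lengths are in mm, angles in rad, forces in N, time in s.
With the tool pointing down it reaches from about 400 to 875 mm from the base axis. Payload 6.5 kg.
Tool frame: the origin (TCP) lies on the mounting face of the last link; the fingertips stand 173 mm ahead of it and the grasp point (between the pads) lies 155 mm ahead of it; z points along the fingers, x is the direction in which the jaws open and shut, and the axes are right-handed (so a half turn about z gives the same grasp; the last joint's range is limited). The gripper opens to 85 mm and grips with 20 to 120 N. Pads are 22 mm wide; open, the fingers measure 114 mm over their backs; the gripper's body (76 mm by 85 mm) begins 54 mm behind the grasp point. The pads swing forward as they close: fully open they stand 13 mm farther back than shut.
Start: joints at [1.083, 0.536, -0.004, 1.538, 0.003, 1.067, -0.071], TCP at [266.112, -593.022, 404.69] pointing down, gripper open.
Joint ranges: [-2.7, 2.7], [-0.37, 2.16], [-1.27, 1.26], [0.24, 2.4], [-1.31, 4.45], [0.19, 1.91], [-2.76, 2.76]. Speed limits (rad/s): [2.39, 2.39, 3.14, 3.14, 3.14, 3.14, 3.14].

INTERFACE

Orientations are given as a rotation vector (axis times angle).
In Python, from cell import env gives the robot as it stands.
- The arm moves only by the tool drive_tool, never from a script. Its argument "steps" is a list of rows, each an object with "slide": the shift along the tool's x, y, z in m, a list of three; "rot": the turn, a rotation vector about the tool's x, y, z in rad, a list of three. In form: [{"slide": [tx, ty, tz], "rot": [rx, ry, rz]}, ...]. A call has 1 to 20 rows; each row is the pose to reach, as a shift and turn from the pose commanded when the call began, along the tool's axes at that moment; what a row does not reach only later rows make up. A row lasts 1/12 s, in which the tool goes at most 41.7 mm and 7.16 degrees, less where a joint would pass 70% of its speed; a pose out of reach is approached as far as the arm can. A call with a gripper value outside its range is refused whole. "jaw" is the opening in per cent of the stroke, from 0 (shut) to 100 (fully open), set as the call begins (left out, the last holds). The fingers move at their own pace and stop on an object; "force" is the grip in N (left out, the last holds). Time passes only in rows, so rows that repeat a pose let the fingers close. It gives the time, the measured TCP pose, the force and the opening at its end, in the units of the state.
- env.get_obs(): the state, without advancing time (a new reading comes with each control period).
- env.snapshot(name): name is "scene" or "top" or "wrist"; returns a dict with "frame" (384x512x3 uint8, blue, green, red), "range_z" (384x512 float32, mm along the optical axis (not along the pixel's ray), 0 where there is no reading), "fx", "fy", "cx", "cy" (pixels), "distortion" ([k1, k2, p1, p2, k3] as OpenCV has them; the pictures are not rectified), "pose" (4x4, takes a point from camera to world coordinates); the wrist camera has in their place "mount" (4x4, takes a point from camera to tool coordinates, whose origin is the TCP and whose axes are the tool frame's). Camera axes: x right, y down, z forward; pixel columns grow to the right and rows downward; lengths in mm; the calibration is good to about 2 mm. A picture is of the moment at which its call begins: read the wrist's pose just before it.
- env.finish_job(): hands the job in, once; it reports no verdict.
The state is a dict: "t": time; "qpos": joint angles; "joint_vel": joint speeds; "joint_torque": joint torques, N m; "eef_pos": TCP position; "ee_rot": TCP orientation; "wrist_force": force on the tool from outside, world axes, zero at the start; "wrist_torque": the same for the moment, N m; "grip_width": finger opening in mm.
Only numpy, scipy, OpenCV 4.12 (cv2) and the standard library are available. Lean on these libraries where they do the work, as an engineer would, in place of code of your own. Each camera call takes 0.05 s, during which the arm holds its last target. There are 200 camera calls.

TASK

Open the steel sample dewar: its tapered plug is stuck and locked in the neck. Twist the plug anticlockwise by its bar to break it free, keep turning until a light pull lifts it (never yank it while it is still locked), draw it straight out and set it down, not drop it, upright in the middle of the metal tray, let go, and leave the other things on the bench alone.

Things in the scene. Friction and masses are not known exactly. Their poses are not given: they have to be found in the camera images.
- plug_mid (a point): The loose neck plug, 0.2 to 0.4 kg, 99 mm tall: this point is on its axis, half-way up (49.5 mm above its flat underside). z up the axis, x along the grip bar. A grey taper (radius 20 mm at the underside, 23.8 mm at 45 mm) under a black round flange (radius 40 mm, 8 mm thick), with an upright grip bar on top. Seated, this point is 4.5 mm above the neck's rim.
- plug_bar (a point): Centre of the plug's upright black grip bar, 26 mm above the plug's mid-point: bar 60 mm long (along x), 16 mm wide (along y), 46 mm tall, standing on the flange. The seated taper grips: it resists turning with about 0.25 N m, at first and all the while it turns, either way.
- plug_lugs (a point): Point on the plug's axis, 20 mm above its underside, between two opposite lugs in line with the bar (10 mm wide, 10 mm tall, reaching 30 mm from the axis), hidden at the start. They lock under a lip in the neck: the plug then rises only 2 to 4 mm. A pull of 15 to 20 N tells locked from free (even free, it drags at up to 10 N while twist is held on it); a yank of over 50 N does damage.
- dewar_mouth (a point): Centre of the neck's rim, 130 mm above the bench, on the dewar's axis; the flange sits here. The lip below has two opposite notches that cannot be seen: turned anticlockwise (from above) by 28 to 84 degrees from its start, differently each time, the plug's lugs meet them and it lifts freely within about 7 degrees of that angle; turned too far it locks again and can be turned back.
- dewar: Squat round steel flask fixed to the bench, 156 mm across, neck 94 mm across, side handles along its y reaching 99 mm from its axis. Origin: centre of its underside, z up. At the start the plug's bar lies along the dewar's x. The plug's underside starts 45 mm below the rim, so it must rise over 45 mm straight up to be clear.
- tray_in (a point): Centre of the inner floor of the square aluminium tray, 142 mm inside, walls 4 mm thick rising about 18 mm above this floor; fixed to the bench. z up.
- plug: The plug's body, origin at the centre of its underside, axes as for its mid-point.
- tray: The tray, origin at the centre of its underside.
- slidebox: Bystander: a low wooden slide box, 85 x 100 x 32 mm, loose; origin at the centre of its underside.
- beaker: Bystander: an empty glass beaker, 68 mm across, 85 mm tall, loose; origin at the centre of its underside.
- reagent: Bystander: an amber jar, 60 mm across, 120 mm tall, loose; origin at the centre of its underside.
Not all that is in view belongs to the job. Of the things that look like the tray, the smallest one is meant.

How it is judged:
By the outcome, as a careful person would: the job done as asked, in the order asked, and still so for the second after the job is handed in, with the robot touching nothing.
It also fails if it takes over 51 s, if anything falls off the work surface, if the arm or the gripper's body presses on something with over 40 N, if the wrist force passes 120 N, or if a joint passes its speed limit or range.

## Working session

There is one attempt and no reset: what is moved stays moved. The work goes in short steps, Python scripts to look and compute and a tool call to move; the robot and the scene stay as the last step left them, time stands still between calls to the robot, and variables do not carry over. Pictures are saved under pics/ and viewed, about 8 in all and at most 12, crops included, and the job is handed in when it is done.

Besides the shell and the picture viewer there is one more tool, called after "Request:" as name(argument=value, ...) on one line, values as JSON. drive_tool: Moves the arm, as the interface text tells. Its arguments: {"type":"object","properties":{"steps":{"type":"array"},"jaw":{"type":"number"},"force":{"type":"number"}},"required":["steps"]}

```bash
mkdir -p pics; ls; python3 - <<'E'
from cell import env
import cv2, numpy as np, pickle
o=env.get_obs();print(o)
S={}
for n in("scene","top"):
    s=env.snapshot(n);S[n]=s;print(n,s["fx"],s["fy"],s["cx"],s["cy"],s["distortion"],np.round(s["pose"],3).tolist())
pickle.dump(S,open("s0.pkl","wb"))
cv2.imwrite("pics/a.png",np.vstack([S["scene"]["frame"][:300],S["top"]["frame"][:300]]) if 0 else cv2.resize(np.hstack([S["scene"]["frame"],S["top"]["frame"]]),(800,300)))
cv2.imwrite("pics/top.png",S["top"]["frame"])
E
```

```text
pics
{'t': 0.0, 'qpos': array([ 1.08283442,  0.53717341, -0.00443156,  1.53885817,  0.00258862,
        1.0673105 , -0.07119044]), 'joint_vel': array([ 2.52215256e-04,  1.12234876e-03,  2.15309540e-03,  1.49067360e-04,
        1.02434621e-05,  1.25911894e-04, -1.73923737e-04]), 'joint_torque': array([-1.24827616e-04, -5.83407068e+01,  1.04880251e+00, -2.59105808e+01,
        1.24677902e-02,  9.56381700e-03, -1.45461269e-05]), 'eef_pos': array([ 265.95691835, -592.73986088,  403.81403414]), 'ee_rot': array([-2.63657601e+00,  1.70668352e+00,  2.39683057e-03]), 'wrist_force': array([0.72572056, 0.02370982, 1.06654883]), 'wrist_torque': array([ 0.04485221, -0.00779291, -0.00578332]), 'grip_width': 85.56122525116845}
scene 421.3430288988077 421.3430288988077 263.31744860585553 187.90540758300708 [0.04179793 0.         0.         0.         0.        ] [[-0.287, 0.572, -0.768, 1716.271], [0.958, 0.169, -0.232, 439.666], [-0.003, -0.802, -0.597, 1050.375], [0.0, 0.0, 0.0, 1.0]]
top 450.620593191293 450.620593191293 253.64454226875327 190.4920400502096 [-0.00764006  0.          0.          0.          0.        ] [[0.014, -0.992, 0.124, 352.359], [-1.0, -0.012, 0.013, 86.593], [-0.012, -0.124, -0.992, 1538.2], [0.0, 0.0, 0.0, 1.0]]
```

View pics/a.png

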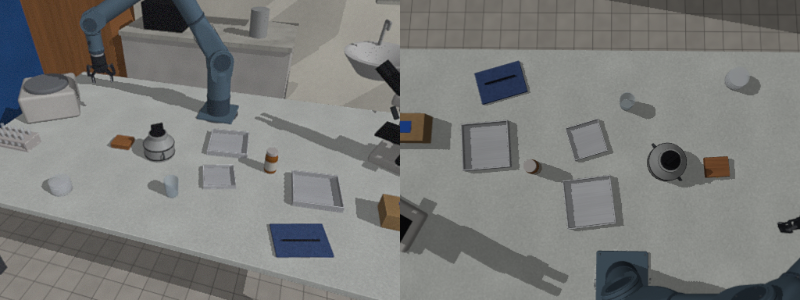

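View pics/top.png

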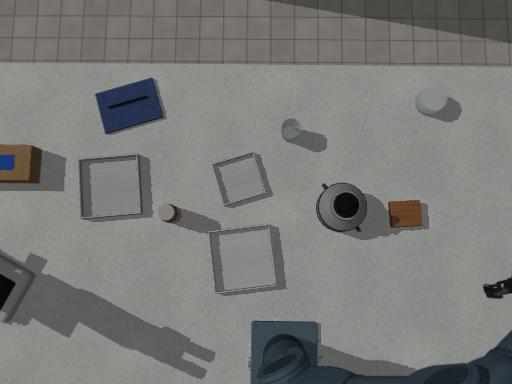

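The top view shows the dewar with plug at (341,207) and handles at (324,186) and (359,229). Three things look like the tray: (110,186), (243,259) and (240,179). The last is the smallest. The bystanders are the slide box (405,213), beaker (291,130) and amber jar (170,213).

```bash
cat > h.py <<'E'
import numpy as np, cv2
def K(s): return np.array([[s["fx"],0,s["cx"]],[0,s["fy"],s["cy"]],[0,0,1]])
def ray(s,uv,T):
    p=cv2.undistortPoints(np.array(uv,float).reshape(-1,1,2),K(s),np.array(s["distortion"])).reshape(-1,2)
    return T[:3,3],(T[:3,:3]@np.c_[p,np.ones(len(p))].T).T
def onplane(s,uv,z,T=None):
    T=s["pose"] if T is None else T
    o,d=ray(s,uv,T); return o+d*((z-o[2])/d[:,2])[:,None]
def cloud(s,T=None):
    T=s["pose"] if T is None else T
    v,u=np.mgrid[:384,:512]; o,d=ray(s,np.c_[u.ravel(),v.ravel()],T)
    return (o+d*s["range_z"].reshape(-1,1)).reshape(384,512,3)
E
python3 - <<'E'
import pickle,cv2,numpy as np
from h import *
s=pickle.load(open("s0.pkl","rb"))["top"]
P=cloud(s);g=cv2.cvtColor(s["frame"],cv2.COLOR_BGR2GRAY)
def blob(m,box):
    x0,y0,x1,y1=box;b=np.zeros_like(m);b[y0:y1,x0:x1]=m[y0:y1,x0:x1]
    c=max(cv2.findContours(b.astype(np.uint8),0,2)[0],key=cv2.contourArea);return c
c=blob(g<45,(325,185,370,225));e=cv2.fitEllipse(c);print("black",e)
print("flange centre",onplane(s,[e[0]],138))
for nm,box in(("t1",(75,145,150,225)),("t2",(205,145,275,212)),("t3",(200,218,285,300))):
    Z=P[...,2]; m=(Z>8)&(Z<35); c=blob(cv2.morphologyEx(m.astype(np.uint8),3,np.ones((3,3)))>0,box)
    r=cv2.minAreaRect(c);q=onplane(s,cv2.boxPoints(r),20);print(nm,r,np.round(q[:,:2]).tolist(),"ctr",q.mean(0).round(1),"sides",np.linalg.norm(np.diff(q,axis=0),axis=1).round(1))
    u,v=map(int,r[0]);print(" floor z",np.median(Z[v-8:v+8,u-8:u+8]))
hd=onplane(s,[[324,186],[359,229]],80);print("handles",hd, hd.mean(0))
for n,box,z in(("dewar z>145",(320,180,370,230),145),):
    x0,y0,x1,y1=box;m=P[y0:y1,x0:x1].reshape(-1,3);m=m[(m[:,2]>150)&(m[:,2]<200)];print(n,len(m),m.mean(0),m.max(0),m.min(0));print(np.linalg.svd((m-m.mean(0))[:,:2],full_matrices=False)[1:])
cv2.imwrite("pics/crop.png",cv2.resize(s["frame"][150:240,200:430],None,fx=3.4,fy=3.4,interpolation=2))
E
```

```text
black ((346.1064147949219, 204.75607299804688), (24.405345916748047, 24.785818099975586), 128.8045196533203)
flange centre [[ 486.43751841 -183.32384912  138.        ]]
t1 ((108.53218841552734, 186.10935974121094), (65.34693145751953, 66.08678436279297), 88.85424041748047) [[662.0, 725.0], [669.0, 497.0], [444.0, 482.0], [436.0, 707.0]] ctr [552.6 602.7  20. ] sides [228.9 225.3 224.7]
 floor z 6.359418096753188
t2 ((238.32431030273438, 178.0540771484375), (47.93600082397461, 47.494869232177734), 72.89727020263672) [[639.0, 262.0], [689.0, 108.0], [531.0, 58.0], [482.0, 211.0]] ctr [585.1 159.6  20. ] sides [162.9 165.6 160.8]
 floor z 4.133933146247841
t3 ((242.63525390625, 257.4877014160156), (69.53146362304688, 65.45735168457031), 84.80557250976562) [[421.0, 262.0], [443.0, 43.0], [215.0, 20.0], [193.0, 236.0]] ctr [317.9 140.5  20. ] sides [220.4 229.6 216.3]
 floor z 5.601328060885066
handles [[ 552.49766077 -123.2896683    80.        ]
 [ 414.12456951 -235.03158137   80.        ]] [ 483.31111514 -179.16062484   80.        ]
dewar z>145 117 [ 486.19374694 -181.10486037  178.53361821] [ 509.72635651 -155.81810212  187.34501549] [ 463.7168589  -208.6041144   150.67214283]
(array([196.59340636,  51.62137806]), array([[-0.61695473,  0.78699864],
       [-0.78699864, -0.61695473]]))
```

View pics/crop.png

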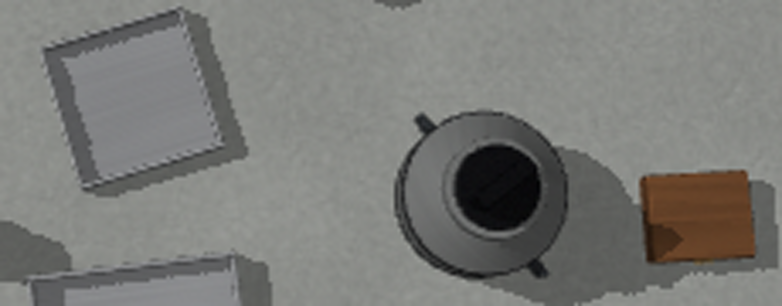

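The crop confirms it: the small square tray is at crop (140,100) and the black plug at (497,187) on the dewar, with the bar along the up-right diagonal. The tray measures about 150–160 mm square, and the bar axis runs at about −52°.

```bash
cat >> h.py <<'E'
from scipy.spatial.transform import Rotation as R
def yaw(o): 
    x=R.from_rotvec(o["ee_rot"]).as_matrix()[:,0]; return np.degrees(np.arctan2(x[1],x[0]))
def go(o,xyz,yawdeg):
    M=R.from_rotvec(o["ee_rot"]).as_matrix(); d=M.T@(np.array(xyz)-o["eef_pos"])
    a=np.radians(yawdeg); T=np.array([[np.cos(a),np.sin(a),0],[np.sin(a),-np.cos(a),0],[0,0,-1]]).T
    T=np.c_[[np.cos(a),np.sin(a),0],[np.sin(a),-np.cos(a),0],[0,0,-1]]
    print("slide m",(d/1000).round(4),"rot",R.from_matrix(M.T@T).as_rotvec().round(4),"yaw",yaw(o).round(2))
E
python3 -c "
from h import *; from cell import env
go(env.get_obs(),[486.3,-182.3,404.7],-141.8)
print(env.snapshot('wrist')['mount'].round(2).tolist())"
```

```text
slide m [-0.2843 -0.3691 -0.0004] rot [1.100e-03 1.300e-03 1.326e+00] yaw -65.83
[[1.0, -0.0, 0.0, 0.56], [-0.0, 0.95, 0.3, -77.55], [-0.0, -0.3, 0.95, 30.74], [0.0, 0.0, 0.0, 1.0]]
```

Request:
drive_tool(steps=[{"slide": [-0.0142,-0.0185,0],"rot": [0,0,0.066]},{"slide": [-0.035,-0.046,0],"rot": [0,0,0.166]},{"slide": [-0.058,-0.075,0],"rot": [0,0,0.27]},{"slide": [-0.081,-0.105,0],"rot": [0,0,0.375]},{"slide": [-0.104,-0.135,0],"rot": [0,0,0.48]},{"slide": [-0.127,-0.165,0],"rot": [0,0,0.59]},{"slide": [-0.15,-0.195,0],"rot": [0,0,0.7]},{"slide": [-0.173,-0.225,0],"rot": [0,0,0.81]},{"slide": [-0.196,-0.255,0],"rot": [0,0,0.92]},{"slide": [-0.219,-0.285,0],"rot": [0,0,1.03]},{"slide": [-0.242,-0.314,0],"rot": [0,0,1.13]},{"slide": [-0.262,-0.34,0],"rot": [0,0,1.22]},{"slide": [-0.277,-0.36,0],"rot": [0,0,1.29]},{"slide": [-0.2843,-0.3691,0],"rot": [0,0,1.326]},{"slide": [-0.2843,-0.3691,0],"rot": [0,0,1.326]},{"slide": [-0.2843,-0.3691,0],"rot": [0,0,1.326]},{"slide": [-0.2843,-0.3691,0],"rot": [0,0,1.326]}], jaw=100, force=60)

```text
t: 1.57
eef_pos: [485.8, -183.9, 404.6]
ee_rot: [1.027, -2.968, 0.001]
wrist_force: [-0.1, -0.5, -0.3]
grip_width: 85.5
```

```bash
cat > w.py <<'E'
import sys
from h import *; from cell import env
def shot(name):
    o=env.get_obs(); s=env.snapshot("wrist"); T=np.eye(4);T[:3,:3]=R.from_rotvec(o["ee_rot"]).as_matrix();T[:3,3]=o["eef_pos"]; T=T@s["mount"]
    cv2.imwrite(f"pics/{name}.png",s["frame"]); return o,s,T
E
python3 - <<'E'
from w import *
o,s,T=shot("w1");print(o["qpos"].round(3),o["eef_pos"],yaw(o),o["wrist_force"],o["wrist_torque"])
P=cloud(s,T);Z=P[...,2];g=s["frame"].max(2)
m=(Z>177)&(Z<190)&(s["range_z"]>0)&(g<70)&(np.hypot(P[...,0]-486,P[...,1]+182)<60)
c=max(cv2.findContours(m.astype(np.uint8),0,2)[0],key=cv2.contourArea);r=cv2.minAreaRect(c);q=onplane(s,cv2.boxPoints(r),184,T)
print("bar top",r,q.round(1).tolist(),q.mean(0),np.median(Z[m]));d=np.diff(q,axis=0);print(np.linalg.norm(d,axis=1),np.degrees(np.arctan2(d[:,1],d[:,0])))
E
```

```text
[ 0.202  0.314  0.09   1.887 -0.033  0.943 -2.169] [ 485.75346283 -183.85935653  404.57421243] -141.83527633365168 [-0.05466677 -0.49366509 -0.30391946] [-0.0793249   0.05628746  0.03700513]
bar top ((257.0, 211.0), (84.0, 24.0), 90.0) [[511.2, -205.4, 184.0], [499.7, -214.4, 184.0], [463.9, -169.9, 184.0], [476.4, -160.1, 184.0]] [ 487.76762925 -187.44407188  184.        ] 180.8117665732044
[14.62083481 57.10955745 15.90797291] [-141.83436131  128.86200489   38.16005382]
```

View pics/w1.png

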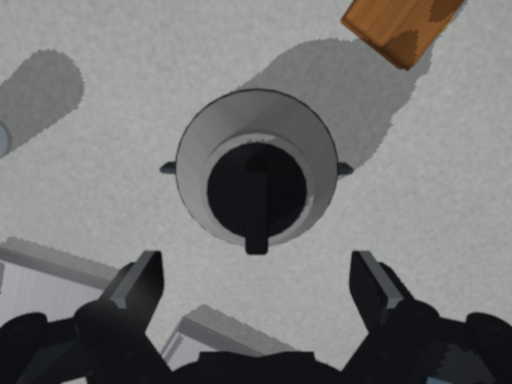

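The wrist view shows the plug at (257,190) with its bar vertical in the image, square to the jaws, on columns 245–269. I'll cross-check the axis position using the flange circle.

```bash
python3 - <<'E'
from w import *; import pickle
o,s,T=shot("w2")
g=cv2.cvtColor(s["frame"],cv2.COLOR_BGR2GRAY)
m=np.zeros_like(g);m[130:262,195:320]=(g[130:262,195:320]<42)
c=max(cv2.findContours(m,0,1)[0],key=cv2.contourArea)[:,0]
k=c[(abs(c[:,0]-257)>18)]
q=onplane(s,k,138,T)[:,:2]
for it in range(3):
    A=np.c_[2*q,np.ones(len(q))];x=np.linalg.lstsq(A,(q**2).sum(1),rcond=None)[0];r=np.sqrt(x[2]+x[0]**2+x[1]**2);e=np.hypot(*(q-x[:2]).T)-r;q=q[abs(e)<2]
print("wrist flange",x[:2],r,len(q))
b=c[abs(c[:,0]-257)<=14];print(c[:,1].max(),c[:,1].min(), onplane(s,[[257,c[:,1].max()]],184,T))
# dark bar in brightness
print(g[140:260:4,257].tolist()); print(g[245,235:280].tolist())
# scene cam flange + top cam
S=pickle.load(open("s0.pkl","rb"));s=S["top"];g=cv2.cvtColor(s["frame"],cv2.COLOR_BGR2GRAY)
m=np.zeros_like(g);m[188:225,328:366]=g[188:225,328:366]<42
c=max(cv2.findContours(m,0,1)[0],key=cv2.contourArea)[:,0];q=onplane(s,c,138)[:,:2]
for it in range(3):
    A=np.c_[2*q,np.ones(len(q))];x=np.linalg.lstsq(A,(q**2).sum(1),rcond=None)[0];r=np.sqrt(x[2]+x[0]**2+x[1]**2);e=np.hypot(*(q-x[:2]).T)-r;q=q[abs(e)<2]
print("top flange",x[:2],r,len(q))
E
```

```text
wrist flange [ 487.27999582 -186.60949997] 37.855500805147756 197
253 143 [[ 470.05091606 -165.22037502  184.        ]]
[102, 22, 22, 18, 13, 12, 13, 10, 14, 18, 21, 22, 19, 21, 19, 19, 19, 18, 16, 17, 18, 20, 18, 17, 20, 21, 19, 20, 19, 156]
[151, 146, 144, 140, 139, 133, 127, 126, 124, 103, 57, 23, 21, 21, 18, 21, 18, 18, 18, 20, 21, 21, 19, 19, 19, 19, 19, 19, 18, 16, 15, 19, 45, 85, 112, 119, 122, 126, 128, 131, 138, 142, 147, 150, 155]
top flange [ 486.49178084 -183.15979217] 37.944422172278585 69
```

```bash
python3 -c "
from h import *; from cell import env
go(env.get_obs(),[487,-185.5,320],-141.7)"
```

```text
slide m [-0.0002 -0.0019  0.0846] rot [-0.0001 -0.0007 -0.0038] yaw -141.92
```

Request:
drive_tool(steps=[{"slide": [0,-0.002,0.01],"rot": [0,0,0]},{"slide": [0,-0.002,0.025],"rot": [0,0,0]},{"slide": [0,-0.002,0.04],"rot": [0,0,0]},{"slide": [0,-0.002,0.055],"rot": [0,0,0]},{"slide": [0,-0.002,0.07],"rot": [0,0,0]},{"slide": [0,-0.002,0.08],"rot": [0,0,0]},{"slide": [0,-0.002,0.084],"rot": [0,0,0]},{"slide": [0,-0.002,0.084],"rot": [0,0,0]},{"slide": [0,-0.002,0.084],"rot": [0,0,0]}])

```text
t: 2.42
eef_pos: [487.8, -184.4, 320.9]
ee_rot: [-1.027, 2.969, -0.0]
wrist_force: [0.5, 0.2, 0.1]
grip_width: 85.3
```

Request:
drive_tool(steps=[{"slide": [0,0,0],"rot": [0,0,0]},{"slide": [0,0,0],"rot": [0,0,0]},{"slide": [0,0,0],"rot": [0,0,0]},{"slide": [0,0,0],"rot": [0,0,0]},{"slide": [0,0,0],"rot": [0,0,0]},{"slide": [0,0,0],"rot": [0,0,0]},{"slide": [0,0,0],"rot": [0,0,0]},{"slide": [0,0,0],"rot": [0,0,0]},{"slide": [0,0,0],"rot": [0,0,0]},{"slide": [0,0,0],"rot": [0,0,0]},{"slide": [0,0,0],"rot": [0,0,0]},{"slide": [0,0,0],"rot": [0,0,0]}], jaw=0, force=70)

```text
t: 3.42
eef_pos: [487.7, -184.2, 320.8]
ee_rot: [-1.028, 2.969, -0.0]
wrist_force: [-1.5, -0.6, 3.5]
grip_width: 14.7
```

```bash
cat > st.py <<'E'
from h import *; from cell import env
o=env.get_obs()
for k in("t","eef_pos","wrist_force","wrist_torque","grip_width","qpos"): print(k,np.round(o[k],2))
print("yaw",yaw(o))
E
python3 st.py
```

```text
t 3.42
eef_pos [ 487.73 -184.15  320.82]
wrist_force [-1.49 -0.57  3.53]
wrist_torque [-0.02  0.13 -0.03]
grip_width 14.74
qpos [ 0.21  0.43  0.08  1.95 -0.05  0.76 -2.16]
yaw -141.80807381578487
```

Request:
drive_tool(steps=[{"slide": [0,0,0],"rot": [0,0,-0.03]},{"slide": [0,0,0],"rot": [0,0,-0.08]},{"slide": [0,0,0],"rot": [0,0,-0.14]},{"slide": [0,0,0],"rot": [0,0,-0.2]},{"slide": [0,0,0],"rot": [0,0,-0.26]},{"slide": [0,0,0],"rot": [0,0,-0.32]},{"slide": [0,0,0],"rot": [0,0,-0.38]},{"slide": [0,0,0],"rot": [0,0,-0.44]},{"slide": [0,0,0],"rot": [0,0,-0.49]},{"slide": [0,0,0],"rot": [0,0,-0.5]},{"slide": [0,0,0],"rot": [0,0,-0.5]},{"slide": [0,0,0],"rot": [0,0,-0.5]}])

```text
t: 4.42
eef_pos: [487.4, -184.5, 320.8]
ee_rot: [1.728, -2.623, -0.0]
wrist_force: [-2.4, -0.9, 5.4]
grip_width: 15.1
```

```bash
python3 st.py; python3 -c "
from w import *
shot('w3')"
```

```text
t 4.42
eef_pos [ 487.4  -184.47  320.82]
wrist_force [-2.35 -0.85  5.36]
wrist_torque [-0.07  0.63 -0.13]
grip_width 15.11
qpos [ 0.31  0.43 -0.04  1.95  0.03  0.76 -1.72]
yaw -113.25930698703468
```

View pics/w3.png

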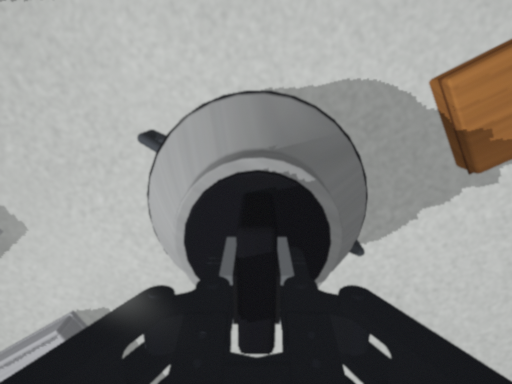

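The bar at (257,260) is still square in the jaws, and the handles have rotated in the view. So the plug turned with the tool by 28.5°. Next is a gentle test pull.

Request:
drive_tool(steps=[{"slide": [0,0,-0.001],"rot": [0,0,0]},{"slide": [0,0,-0.002],"rot": [0,0,0]},{"slide": [0,0,-0.003],"rot": [0,0,0]},{"slide": [0,0,-0.003],"rot": [0,0,0]}])

```text
t: 4.8
eef_pos: [487.1, -184.2, 323.0]
ee_rot: [1.729, -2.621, -0.002]
wrist_force: [-0.8, -1.1, -7.3]
grip_width: 15.2
```

Request:
drive_tool(steps=[{"slide": [0,0,-0.0007],"rot": [0,0,0]},{"slide": [0,0,-0.0014],"rot": [0,0,0]},{"slide": [0,0,-0.002],"rot": [0,0,0]},{"slide": [0,0,-0.002],"rot": [0,0,0]}])

```text
t: 5.13
eef_pos: [487.2, -184.2, 325.5]
ee_rot: [1.729, -2.621, -0.001]
wrist_force: [-3.3, -2.6, -6.8]
grip_width: 15.3
```

Request:
drive_tool(steps=[{"slide": [0,0,-0.0007],"rot": [0,0,0]},{"slide": [0,0,-0.0014],"rot": [0,0,0]},{"slide": [0,0,-0.002],"rot": [0,0,0]},{"slide": [0,0,-0.002],"rot": [0,0,0]}])

```text
t: 5.47
eef_pos: [487.5, -184.2, 327.8]
ee_rot: [1.73, -2.622, -0.0]
wrist_force: [-3.6, -4.0, -4.3]
grip_width: 14.9
```

The plug has risen 7 mm with force dropping to about its own weight, which is beyond the 2–4 mm of locked play. So it looks free, and I'll keep raising it gently.

Request:
drive_tool(steps=[{"slide": [0,0,-0.0015],"rot": [0,0,0]},{"slide": [0,0,-0.003],"rot": [0,0,0]},{"slide": [0,0,-0.0045],"rot": [0,0,0]},{"slide": [0,0,-0.006],"rot": [0,0,0]},{"slide": [0,0,-0.0075],"rot": [0,0,0]},{"slide": [0,0,-0.009],"rot": [0,0,0]},{"slide": [0,0,-0.01],"rot": [0,0,0]},{"slide": [0,0,-0.01],"rot": [0,0,0]}])

```text
t: 6.13
eef_pos: [488.2, -183.7, 338.2]
ee_rot: [-1.731, 2.62, -0.001]
wrist_force: [-0.4, -0.2, -3.7]
grip_width: 15.4
```

```bash
python3 st.py; python3 -c "
from w import *
shot('w4')"
```

```text
t 6.13
eef_pos [ 488.21 -183.69  338.22]
wrist_force [-0.38 -0.19 -3.74]
wrist_torque [-0.03 -0.05 -0.  ]
grip_width 15.37
qpos [ 0.31  0.41 -0.04  1.93  0.02  0.8  -1.72]
yaw -113.11491298638568
```

View pics/w4.png

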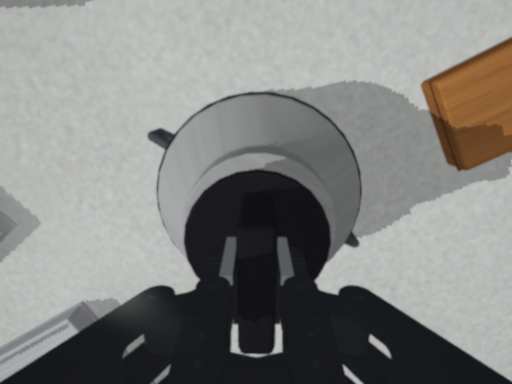

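The plug (256,230) looks unchanged in the wrist view while the dewar has receded, so the plug is coming with the gripper. I'll draw it straight out by another 70 mm.

Request:
drive_tool(steps=[{"slide": [0,0,-0.002],"rot": [0,0,0]},{"slide": [0,0,-0.006],"rot": [0,0,0]},{"slide": [0,0,-0.01],"rot": [0,0,0]},{"slide": [0,0,-0.014],"rot": [0,0,0]},{"slide": [0,0,-0.018],"rot": [0,0,0]},{"slide": [0,0,-0.022],"rot": [0,0,0]},{"slide": [0,0,-0.026],"rot": [0,0,0]},{"slide": [0,0,-0.03],"rot": [0,0,0]},{"slide": [0,0,-0.034],"rot": [0,0,0]},{"slide": [0,0,-0.038],"rot": [0,0,0]},{"slide": [0,0,-0.043],"rot": [0,0,0]},{"slide": [0,0,-0.05],"rot": [0,0,0]},{"slide": [0,0,-0.058],"rot": [0,0,0]},{"slide": [0,0,-0.065],"rot": [0,0,0]},{"slide": [0,0,-0.07],"rot": [0,0,0]},{"slide": [0,0,-0.07],"rot": [0,0,0]},{"slide": [0,0,-0.07],"rot": [0,0,0]}])

```text
t: 7.6
eef_pos: [487.8, -184.1, 408.0]
ee_rot: [-1.73, 2.622, -0.001]
wrist_force: [-0.1, 0.1, -4.1]
grip_width: 15.1
```

```bash
python3 st.py; python3 - <<'E'
from h import *;from cell import env;import pickle
S=pickle.load(open("s0.pkl","rb"));s=S["top"]
# tray rim outer edge via line between four corners at rim (z 22) ; inner floor by brightness
P=cloud(s);hsv=cv2.cvtColor(s["frame"],cv2.COLOR_BGR2HSV)
print(hsv[180,205:275].tolist()[::3])
go(env.get_obs(),[585,160,408],-113)
E
```

```text
t 7.6
eef_pos [ 487.76 -184.11  408.  ]
wrist_force [-0.1   0.09 -4.1 ]
wrist_torque [-0.04  0.01  0.01]
grip_width 15.14
qpos [ 0.31  0.31 -0.04  1.87  0.02  0.95 -1.71]
yaw -113.15254913778836
[[38, 7, 144], [53, 7, 143], [38, 7, 144], [45, 7, 148], [120, 3, 91], [110, 8, 92], [110, 6, 134], [110, 6, 134], [110, 6, 133], [120, 8, 134], [110, 6, 131], [113, 8, 134], [113, 8, 134], [110, 6, 132], [110, 6, 132], [113, 8, 135], [105, 4, 132], [100, 6, 132], [120, 6, 134], [90, 3, 87], [30, 3, 95], [53, 8, 135], [38, 7, 142], [40, 5, 143]]
slide m [-0.3546  0.0459 -0.    ] rot [-0.0007  0.     -0.0027] yaw -113.15
```

Request:
drive_tool(steps=[{"slide": [-0.012,0.002,0],"rot": [0,0,-0.02]},{"slide": [-0.03,0.004,0],"rot": [0,0,-0.06]},{"slide": [-0.053,0.007,0],"rot": [0,0,-0.11]},{"slide": [-0.079,0.01,0],"rot": [0,0,-0.16]},{"slide": [-0.105,0.014,0],"rot": [0,0,-0.21]},{"slide": [-0.131,0.017,0],"rot": [0,0,-0.26]},{"slide": [-0.157,0.02,0],"rot": [0,0,-0.31]},{"slide": [-0.183,0.024,0],"rot": [0,0,-0.36]},{"slide": [-0.209,0.027,0],"rot": [0,0,-0.41]},{"slide": [-0.235,0.03,0],"rot": [0,0,-0.46]},{"slide": [-0.261,0.034,0],"rot": [0,0,-0.51]},{"slide": [-0.287,0.037,0],"rot": [0,0,-0.56]},{"slide": [-0.31,0.04,0],"rot": [0,0,-0.61]},{"slide": [-0.33,0.043,0],"rot": [0,0,-0.66]},{"slide": [-0.345,0.045,0],"rot": [0,0,-0.69]},{"slide": [-0.352,0.046,0],"rot": [0,0,-0.71]},{"slide": [-0.3546,0.046,0],"rot": [0,0,-0.71]},{"slide": [-0.3546,0.046,0],"rot": [0,0,-0.71]},{"slide": [-0.3546,0.046,0],"rot": [0,0,-0.71]}])

```text
t: 9.18
eef_pos: [584.9, 158.6, 407.5]
ee_rot: [2.531, -1.859, 0.001]
wrist_force: [0.9, -0.1, -3.2]
grip_width: 15.1
```

```bash
python3 st.py; python3 -c "
from w import *; import pickle
o,s,T=shot('w5'); pickle.dump((o,s,T),open('w5.pkl','wb'))"
```

```text
t 9.18
eef_pos [584.93 158.62 407.51]
wrist_force [ 0.88 -0.1  -3.22]
wrist_torque [-0.01 -0.02  0.  ]
grip_width 15.1
qpos [-0.13  0.48 -0.29  1.64  0.15  1.04 -1.73]
yaw -72.59727545476812
```

View pics/w5.png

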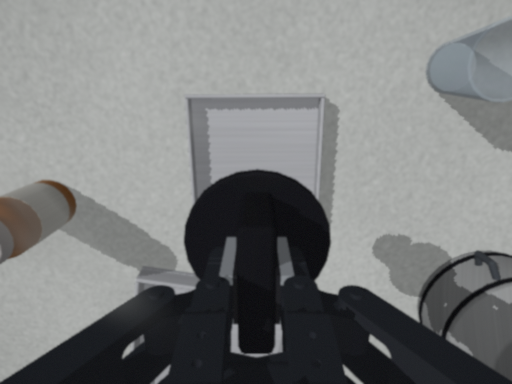

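The wrist view shows the tray's far rim from (187,97) to (326,96), with sides running down behind the plug at (257,240). The walls are parallel to the image axes.

```bash
python3 - <<'E'
from w import *; import pickle
o,s,T=pickle.load(open("w5.pkl","rb"))
P=cloud(s,T)
print("rim z",P[97,200:310:20,2].round(1),"floor",np.median(P[120:160,220:300,2]),"bench",np.median(P[40:70,150:350,2]))
q=onplane(s,[[187,96.5],[326,95.5]],22,T);print(q,np.linalg.norm(q[1]-q[0]))
u=(q[1]-q[0])[:2];u/=np.linalg.norm(u);n=np.array([u[1],-u[0]])
if n@(np.array([585,160])-q[:,:2].mean(0))<0:n=-n
c=q[:,:2].mean(0)+75*n;print("centre",c,"edge yaw",np.degrees(np.arctan2(u[1],u[0])))
# side edges lower: left 195?,190 right 319?,190
print(onplane(s,[[321,185],[193,185]],22,T))
b=cv2.Canny(s["frame"],40,120)
for r in(120,150,180):print(r,np.where(b[r,170:340])[0]+170)
go(o,[*c,300],-72.6)
E
```

```text
rim z [21.5 21.3 23.2 20.4 21.7 21.2] floor 4.12348814057782 bench 0.10429899845854607
[[631.48247986 248.98329183  22.        ]
 [676.58448233 108.5180681   22.        ]] 147.52853861585785
centre [582.62430238 155.82189468] edge yaw -72.19868621198776
[[582.43284461  78.09619774  22.        ]
 [538.22839309 219.29367241  22.        ]]
120 [189 192 208 317 320 323 338]
150 [191 194 208 315 318 321 336 337]
180 [193 196 210 217 218 295 296 297 314 316 319 332 333]
slide m [0.0019 0.003  0.1075] rot [ 0.0008 -0.0012  0.    ] yaw -72.6
```

Request:
drive_tool(steps=[{"slide": [0.001,0.001,0.005],"rot": [0,0,0]},{"slide": [0.001,0.001,0.015],"rot": [0,0,0]},{"slide": [0.001,0.001,0.027],"rot": [0,0,0]},{"slide": [0.001,0.001,0.039],"rot": [0,0,0]},{"slide": [0.001,0.001,0.051],"rot": [0,0,0]},{"slide": [0.001,0.001,0.063],"rot": [0,0,0]},{"slide": [0.001,0.001,0.075],"rot": [0,0,0]},{"slide": [0.001,0.001,0.087],"rot": [0,0,0]},{"slide": [0.001,0.001,0.099],"rot": [0,0,0]},{"slide": [0.001,0.001,0.11],"rot": [0,0,0]},{"slide": [0.001,0.001,0.12],"rot": [0,0,0]},{"slide": [0.001,0.001,0.13],"rot": [0,0,0]},{"slide": [0.001,0.001,0.14],"rot": [0,0,0]},{"slide": [0.001,0.001,0.148],"rot": [0,0,0]},{"slide": [0.001,0.001,0.154],"rot": [0,0,0]},{"slide": [0.001,0.001,0.158],"rot": [0,0,0]},{"slide": [0.001,0.001,0.159],"rot": [0,0,0]},{"slide": [0.001,0.001,0.159],"rot": [0,0,0]},{"slide": [0.001,0.001,0.159],"rot": [0,0,0]}])

```text
t: 10.82
eef_pos: [584.4, 158.9, 249.1]
ee_rot: [-2.533, 1.857, -0.001]
wrist_force: [-0.5, 0.1, -3.0]
grip_width: 15.2
```

```bash
python3 st.py; python3 -c "
from cell import env; import cv2,numpy as np
s=env.snapshot('scene')['frame'];P=cv2.resize(s[150:270,120:360],None,fx=3,fy=3,interpolation=2);cv2.imwrite('pics/sc.png',P)"
```

```text
t 10.82
eef_pos [584.44 158.86 249.09]
wrist_force [-0.52  0.06 -2.95]
wrist_torque [-0.02  0.01 -0.01]
grip_width 15.17
qpos [-0.16  0.68 -0.25  1.75  0.23  0.74 -1.79]
yaw -72.4790472244459
```

View pics/sc.png

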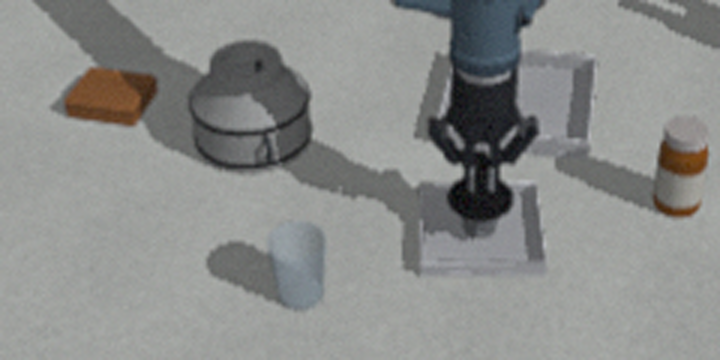

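The plug (480,220) hangs over the small tray (crop 420–545, 180–275), and the other items look undisturbed. I'll creep down.

Request:
drive_tool(steps=[{"slide": [0.001,0,0.002],"rot": [0,0,0]},{"slide": [0.001,0,0.004],"rot": [0,0,0]},{"slide": [0.001,0,0.006],"rot": [0,0,0]},{"slide": [0.001,0,0.0075],"rot": [0,0,0]},{"slide": [0.001,0,0.0075],"rot": [0,0,0]},{"slide": [0.001,0,0.0075],"rot": [0,0,0]}])

```text
t: 11.37
eef_pos: [584.8, 157.8, 242.9]
ee_rot: [-2.534, 1.857, -0.001]
wrist_force: [-3.7, -1.7, 12.8]
grip_width: 15.3
```

Request:
drive_tool(steps=[{"slide": [0,0,0.0005],"rot": [0,0,0]},{"slide": [0,0,0.001],"rot": [0,0,0]},{"slide": [0,0,0.001],"rot": [0,0,0]}])

```text
t: 11.62
eef_pos: [584.9, 157.8, 242.8]
ee_rot: [-2.534, 1.858, -0.002]
wrist_force: [-6.4, -3.7, 21.1]
grip_width: 15.2
```

Contact with the floor, with about 20 N on the wrist. I'll ease off to a light load, then let go.

Request:
drive_tool(steps=[{"slide": [0,0,-0.001],"rot": [0,0,0]},{"slide": [0,0,-0.002],"rot": [0,0,0]},{"slide": [0,0,-0.002],"rot": [0,0,0]}])

```text
t: 11.87
eef_pos: [584.7, 157.7, 242.9]
ee_rot: [-2.533, 1.857, -0.001]
wrist_force: [-2.3, -1.6, 6.1]
grip_width: 15.4
```

Request:
drive_tool(steps=[{"slide": [0,0,0],"rot": [0,0,0]},{"slide": [0,0,0],"rot": [0,0,0]},{"slide": [0,0,0],"rot": [0,0,0]},{"slide": [0,0,0],"rot": [0,0,0]},{"slide": [0,0,0],"rot": [0,0,0]},{"slide": [0,0,0],"rot": [0,0,0]},{"slide": [0,0,0],"rot": [0,0,0]},{"slide": [0,0,0],"rot": [0,0,0]},{"slide": [0,0,0],"rot": [0,0,0]},{"slide": [0,0,0],"rot": [0,0,0]},{"slide": [0,0,0],"rot": [0,0,0]},{"slide": [0,0,0],"rot": [0,0,0]}], jaw=100)

```text
t: 12.87
eef_pos: [584.5, 157.8, 242.2]
ee_rot: [2.534, -1.857, -0.0]
wrist_force: [-0.4, 0.5, 0.6]
grip_width: 85.5
```

Request:
drive_tool(steps=[{"slide": [0,0,-0.003],"rot": [0,0,0]},{"slide": [0,0,-0.01],"rot": [0,0,0]},{"slide": [0,0,-0.02],"rot": [0,0,0]},{"slide": [0,0,-0.035],"rot": [0,0,0]},{"slide": [0,0,-0.05],"rot": [0,0,0]},{"slide": [0,0,-0.065],"rot": [0,0,0]},{"slide": [0,0,-0.085],"rot": [0,0,0]},{"slide": [0,0,-0.105],"rot": [0,0,0]},{"slide": [0,0,-0.125],"rot": [0,0,0]},{"slide": [0,0,-0.14],"rot": [0,0,0]},{"slide": [0,0,-0.15],"rot": [0,0,0]},{"slide": [0,0,-0.15],"rot": [0,0,0]},{"slide": [0,0,-0.15],"rot": [0,0,0]}])

```text
t: 13.95
eef_pos: [584.5, 157.8, 392.6]
ee_rot: [-2.533, 1.857, -0.001]
wrist_force: [-1.2, 0.7, -1.0]
grip_width: 85.3
```

```bash
python3 st.py; python3 - <<'E'
from w import *
o,s,T=shot("w6")
g=cv2.cvtColor(s["frame"],cv2.COLOR_BGR2GRAY)
m=np.zeros_like(g);m[100:260,180:330]=(g[100:260,180:330]<42)
c=max(cv2.findContours(m,0,1)[0],key=cv2.contourArea)[:,0]
x=cv2.minEnclosingCircle(c);print(x)
k=c[abs(c[:,0]-x[0][0])>14];q=onplane(s,k,57,T)[:,:2]
for it in range(3):
    A=np.c_[2*q,np.ones(len(q))];x=np.linalg.lstsq(A,(q**2).sum(1),rcond=None)[0];r=np.sqrt(x[2]+x[0]**2+x[1]**2);e=np.hypot(*(q-x[:2]).T)-r;q=q[abs(e)<2]
print("flange",x[:2],r,len(q))
E
```

```text
t 13.95
eef_pos [584.45 157.78 392.61]
wrist_force [-1.23  0.67 -1.  ]
wrist_torque [ 0.04  0.02 -0.02]
grip_width 85.27
qpos [-0.13  0.49 -0.29  1.66  0.16  1.01 -1.73]
yaw -72.47837211972384
((256.5, 176.07830810546875), 42.1626091003418)
flange [585.37754064 156.25811852] 38.035269093599936 161
```

View pics/w6.png

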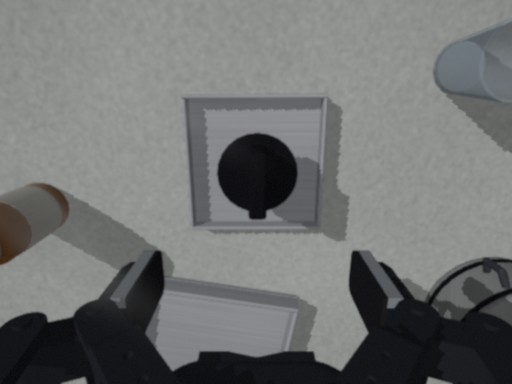

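The plug stands upright at (257,172), inside the tray rim, whose corners are (183,97), (328,97), (320,230) and (192,230). One last comparison of centres, then I hand in.

```bash
python3 - <<'E'
from w import *
o,s,T=shot("w7")
q=onplane(s,[[183,96.5],[328,96.5],[320,230],[192,230]],22,T);print(q.mean(0),np.linalg.norm(np.diff(q,axis=0),axis=1))
c=q.mean(0)[:2]
if np.hypot(*(c-[585.4,156.3]))<10: print(env.finish_job())
E
```

```text
[582.20453469 156.7348485   22.        ] [147.06991579 147.7034988  147.87597105]
the job is handed in; nothing more can be done
None
```

The plug is out of the dewar and standing upright near the middle of the smallest tray, and the job is handed in at about 14 s of robot time.

- **Freeing it:** I gripped the bar, turned the plug about 28.5° anticlockwise and pulled lightly. It lifted past the 2–4 mm locked play with no more than about 12 N in the readings I took, so it was already free there.
- **Drawing out and setting down:** I drew it straight up by about 87 mm in all and lowered it to the tray floor. The wrist force reached about 21 N on contact, and I eased that to about 6 N before letting go and backing off 150 mm.
- **Last checks:** In the wrist view the plug's axis is about 3 mm from the tray's centre. The gripper is clear with wrist force near zero. The other items looked undisturbed in my last scene picture, taken just before the plug touched down.
- **Disagreements:**
  - The plug touched down about 3 mm higher than I expected, from a small slip in the grip or calibration error.
  - The top and wrist cameras differ by up to 5 mm on the tray's centre.
  - Sizes measured from the images read 2–5% small.

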